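Push the spool off the camp stand into the catch tray

TASK

Slide the grey catch tray along its runners until its spring catch clicks and holds it, so that it waits below the far edge of the low aluminium stand. Then push the big black spool across the stand, under the rack, so that it falls off the far edge into the tray. When it lies still in the tray, press the steel catch so that the tray springs back out to where it began with the spool in it; do not bump the rack or disturb the other tackle, and let go of everything.

Things in the scene. Friction and masses are not known exactly. Their poses are not given: they have to be found in the camera images.
- station: Fixed low folding aluminium stand with tray runners. Origin on the work surface straight below the middle of the stand's far edge (the drop edge); x points away from the robot out over that edge, y along the edge, z up. The flat top is 130 mm high (upper face), from x = -220 to 0 mm, y = -220 to +220 mm, with no rim. The runners lie along y beyond and partly below the edge.
- rack: Fixed narrow shelf above the stand's far edge, same origin and axes as the station: board from x = -50 to -12 mm, y = -220 to +220 mm, underside 250 mm and top 262 mm above the work surface, so 120 mm free height over the stand. Its two thin posts are at y = -212 and +212 mm. Only a tool that leans (about 40 degrees, fingers pointing forward and down) can follow the spool far enough under it. It must not be bumped.
- spool_center (a point): Centre of the loose black plastic spool, 100 mm diameter, 40 mm high, lying flat on the stand (its axis z upright; centre 20 mm above the stand). Too wide to grasp across. About 140 g (varies), a rim of 11 mm at top and bottom with a 5 mm deep waist between.
- tray (a joint): Travel of the open grey plastic tray along the station's +y, m. 0 = sprung out (start); a return spring pulls it back to 0 with 1.3 N at 0 rising to 4 N. At about 0.100 the spring catch clicks behind its hook (a few N more just before) and holds it; hard stop at 0.105. Held there, the tray's middle is at station y = 0, x = +55 mm.
- tray_in (a point): Middle of the tray's inner floor, 16 mm above the work surface; axes as the station. The tray is 150 mm (x) by 168 mm (y) outside, 60 mm high walls, 4 mm thick, rim 72 mm above the work surface. It reaches 20 mm under the stand's edge.
- tray_tab (a point): Top of the outer (-y) face of the tray's push tab, an upright plate on the tray's -y end wall: 44 mm wide (x), 18 mm thick (y), top 112 mm above the work surface, 40 mm above the tray's rim. This point is the middle of the upper edge of the face to push on, towards +y. Moves with the tray.
- catch (a joint): How far the catch is pressed down, m: 0 = up, 0.011 = fully down. It takes 2.3 N to start and 5 N fully down, and springs up again. The tray is let go somewhere between 0.004 and 0.009 (press fully) and then slides back in about a second while the catch is down.
- catch_top (a point): Middle of the top of the catch's steel press pad, 42 mm (x) by 36 mm (y), 64 mm above the work surface, beyond the tray's +y end at station x = +55, y = +138 mm.
- reel: Bystander: silver reel, 60 mm long, 45 mm high, on the rack. Origin under its middle. Leave alone.
- float: Bystander: orange float, 100 mm tall, 40 mm thick, standing on the stand near its +y end, below the rack. Origin under its middle. Leave alone.
- scale_hook: Bystander: small steel scale hook, 85 mm long, 12 mm high, lying on the stand at the -y side. Leave alone.
- mug: Bystander: white mug, 80 mm diameter, 85 mm tall, on the table to the right. Leave alone.
- bait_jar: Bystander: glass jar, 70 mm diameter, 75 mm tall, on the table to the right. Leave alone.
- spanner: Bystander: steel spanner, 160 mm long, lying on the table to the right. Leave alone.
There are look-alikes about, which are no part of the job. Of the things shaped like the part that bears spool_center, the black one is meant.

How it is judged:
By the outcome, as a careful person would: the job done as asked, in the order asked, and still so for the second after the job is handed in, with the robot touching nothing.
It also fails if it takes over 72 s, if anything falls off the work surface, if the arm or the gripper's body presses on something with over 40 N, if the wrist force passes 120 N, or if a joint passes its speed limit or range.

ROBOT

A 6-joint arm with a two-finger parallel gripper is mounted at the origin on the work surface. World frame = base frame: x ahead of the robot, y to its left, z up, the work surface at z = 0. Lengths are in m, angles in rad, forces in N, time in s.
With the tool pointing down it reaches from about 0.35 to 0.975 m from the base axis. Payload 4.9 kg.
Tool frame: the origin (TCP) lies at the very end of the fingers, on their centre line; the grasp point (between the pads) lies 19 mm behind it (ctrl.grasp_offset is the distance from the TCP to the grasp point, in m); y points along the fingers, z is the direction in which the jaws open and shut, and the axes are right-handed (so a half turn about y gives the same grasp; the last joint's range is limited). The gripper opens to 85 mm and grips with 20 to 120 N. Pads are 22 mm wide; open, the fingers measure 114 mm over their backs; the gripper's body (76 mm by 85 mm) begins 54 mm behind the grasp point. The pads swing forward as they close: fully open they stand 13 mm farther back than shut.
Start: joints at [-1.343, 0.053, 1.613, -0, 1.476, -0.119], TCP at [0.212, -0.588, 0.231] pointing down, gripper open.
Joint ranges: [-3.01, 3.01], [-1.01, 2.22], [0.06, 2.58], [-1.02, 4.17], [0.09, 2.62], [-3.14, 3.14]. Speed limits (rad/s): [2.57, 2.57, 3.14, 3.14, 3.14, 3.14].

INTERFACE

Orientations are given as a rotation vector (axis times angle).
In Python, from station import ctrl, eyes, finish_job, find_in, regions_of, pinpoint gives the robot as it stands.
- The arm moves only by the tool play_rows, never from a script. Its argument "moves" is a list of rows, each an object of numbers: "x", "y", "z": the shift along the world's x, y, z in cm; "turn": the turn about the world's z in degrees; "jaw": the finger opening in cm, from 0 to 8.54. A call has 1 to 8 rows; each row shifts and turns the commanded pose from where the row before left it; what a row does not reach is not made up. A row lasts 1/12 s, in which the tool goes at most 41.7 mm and 7.16 degrees, less where a joint would pass 70% of its speed; a pose out of reach is approached as far as the arm can. A call is refused whole if a number of a shift passes 4.17 or a number of a turn 7.16, either way. A call with a gripper value outside its range is refused whole. The fingers move at their own pace and stop on an object; "squeeze" is the grip in N (left out, the last holds). Time passes only in rows, so rows that do not move let the fingers close. It gives the time, the measured TCP pose, the force and the opening at its end, in the units of the state.
- ctrl.get_obs(): the state, without advancing time (a new reading comes with each control period).
- eyes.get_image(name): name is "scene" or "top" or "wrist"; returns a dict with "img" (384x512x3 uint8, red, green, blue), "camera_matrix" (3x3 intrinsics, pixels), "D" ([k1, k2, p1, p2, k3] as OpenCV has them; the pictures are not rectified), "cam_to_world" (4x4, takes a point from camera to world coordinates). Camera axes: x right, y up, looking along -z (the intrinsics and any distortion apply to the point x, -y, -z); pixel columns grow to the right and rows downward; lengths in m; the calibration is good to about 2 mm. A picture is of the moment at which its call begins. There is no depth.
- finish_job(): hands the job in, once; it reports no verdict.
Trained networks look in the newest picture that a camera, given by its name, has taken for a name from the list of things; names that differ only in an ending like _2 or _b are one class to them, and where a whole thing is asked for, a point or a joint stands for the part that bears it (a point fixed in the world has none). Each returns a list of dicts, best first, with "score" (0 to 1); they miss things now and then, are a little off and sometimes report something else, mostly with a low value. They report only what shows in the picture. A call takes as long as a camera call. They do not tell look-alikes from the thing itself.
- find_in(camera, query): "point" ([column, row] in pixels, amid what is visible of it).
- regions_of(camera, query): "pixels" (384x512 bool, what is visible of it) and "point" ([column, row] in pixels, amid what is visible of it).
- pinpoint(camera, query): "point" ([column, row] in pixels: a listed point, or the origin of a listed thing).
The state is a dict: "t": time; "q": joint angles; "dq": joint speeds; "effort": joint torques, N m; "tool_pos": TCP position; "tool_rot": TCP orientation; "contact_force": force on the tool from outside, world axes, zero at the start; "wrist_torque": the same for the moment, N m; "opening": finger opening in m.
Only numpy, scipy, OpenCV 4.12 (cv2) and the standard library are available. Lean on these libraries where they do the work, as an engineer would, in place of code of your own. Each camera call takes 0.05 s, during which the arm holds its last target.

## Working session

There is one attempt and no reset: what is moved stays moved. The work goes in short steps, Python scripts to look and compute and a tool call to move; the robot and the scene stay as the last step left them, time stands still between calls to the robot, and variables do not carry over. Pictures are saved under pics/ and viewed, and the job is handed in when it is done.

Besides the shell and the picture viewer there is one more tool, called after ">>>" as name(argument=value, ...), one argument or row to a line, values as JSON. play_rows: Moves the arm, as the interface text tells. Its arguments: {"type":"object","properties":{"moves":{"type":"array"},"squeeze":{"type":"number"}},"required":["moves"]}

```bash
ls; mkdir -p pics; cat > h.py <<'E'
import numpy as np, cv2
from station import ctrl, eyes, finish_job, find_in, regions_of, pinpoint
def snap(cam,name):
    d=eyes.get_image(cam); cv2.imwrite(f'pics/{name}.png',d['img'][:,:,::-1]); return d
def ray(d,p):
    u=cv2.undistortPoints(np.array([[p]],float),d['camera_matrix'],np.array(d['D'],float))[0,0]
    T=d['cam_to_world']; v=T[:3,:3]@np.array([u[0],-u[1],-1.]); return T[:3,3],v
def atz(d,p,z):
    o,v=ray(d,p); return o+v*(z-o[2])/v[2]
def proj(d,P):
    T=np.linalg.inv(d['cam_to_world']); c=T[:3,:3]@np.array(P,float)+T[:3,3]
    c=np.array([[c[0],-c[1],-c[2]]]); 
    return cv2.projectPoints(c,np.zeros(3),np.zeros(3),d['camera_matrix'],np.array(d['D'],float))[0][0,0]
def tri(obs):
    A=np.zeros((3,3));b=np.zeros(3)
    for d,p in obs:
        o,v=ray(d,p);v=v/np.linalg.norm(v);M=np.eye(3)-np.outer(v,v);A+=M;b+=M@o
    return np.linalg.solve(A,b)
E
python3 - <<'E'
from h import *
D={c:snap(c,c+'0') for c in ['scene','top','wrist']}
for c in D: print(c,np.round(D[c]['cam_to_world'],3).tolist())
names=['station','rack','spool_center','tray_in','tray_tab','catch_top','reel','float','scale_hook','mug','bait_jar']
for n in names:
    for c in ['scene','top']:
        r=pinpoint(c,n); print(n,c,[(np.round(x['point']).tolist(),round(x['score'],2)) for x in r[:3]])
print(ctrl.get_obs())
E
```

```text
pics
scene [[-0.627, -0.438, 0.644, 1.314], [0.779, -0.349, 0.52, 0.568], [-0.003, 0.828, 0.561, 0.801], [0.0, 0.0, 0.0, 1.0]]
top [[-0.002, 0.997, -0.071, 0.48], [-1.0, -0.003, -0.007, -0.048], [-0.007, 0.071, 0.997, 1.355], [0.0, 0.0, 0.0, 1.0]]
wrist [[0.34, 0.897, 0.284, 0.285], [-0.94, 0.324, 0.101, -0.561], [-0.001, -0.301, 0.954, 0.372], [0.0, 0.0, 0.0, 1.0]]
station scene [([287.0, 282.0], 0.96)]
station top [([203.0, 181.0], 0.78)]
rack scene []
rack top []
spool_center scene [([313.0, 223.0], 0.77), ([198.0, 306.0], 0.61), ([377.0, 228.0], 0.5)]
spool_center top [([190.0, 201.0], 0.98), ([174.0, 276.0], 0.83), ([235.0, 114.0], 0.74)]
tray_in scene [([290.0, 282.0], 0.32)]
tray_in top [([232.0, 160.0], 0.67)]
tray_tab scene [([213.0, 228.0], 0.8)]
tray_tab top [([264.0, 158.0], 0.6)]
catch_top scene [([323.0, 296.0], 0.56)]
catch_top top [([362.0, 212.0], 0.62)]
reel scene [([287.0, 187.0], 0.62)]
reel top []
float scene [([367.0, 260.0], 0.67)]
float top [([141.0, 192.0], 0.46)]
scale_hook scene [([269.0, 196.0], 0.59)]
scale_hook top [([250.0, 221.0], 0.49)]
mug scene []
mug top [([350.0, 157.0], 0.55)]
bait_jar scene [([175.0, 191.0], 0.81)]
bait_jar top [([364.0, 210.0], 0.68)]
{'t': 1.25, 'q': array([-1.34299668e+00,  5.27394978e-02,  1.61291952e+00, -6.43563750e-06,
        1.47595852e+00, -1.19015859e-01]), 'dq': array([ 0.00020196,  0.00024858, -0.00039099,  0.00115581, -0.00115298,
       -0.00039233]), 'effort': array([-2.75166858e-04, -3.93685520e+01, -3.70457482e+01, -1.81617725e-04,
        4.77299182e-04,  7.20857827e-06]), 'tool_pos': array([ 0.21242611, -0.58777545,  0.23126739]), 'tool_rot': array([-0.35611246,  2.03296362, -2.03291305]), 'contact_force': array([ 0.00701191,  0.16584852, -0.01256435]), 'wrist_torque': array([ 0.03240348, -0.01822582, -0.01128145]), 'opening': 0.08524251418956007}
```

View pics/scene0.png

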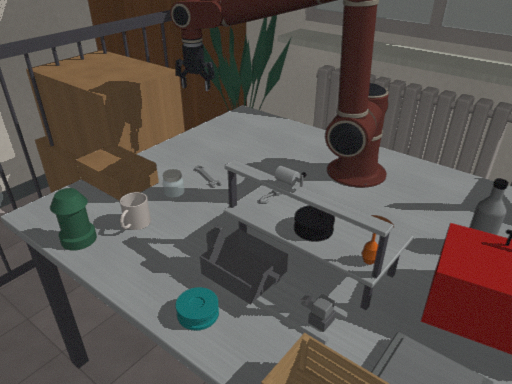

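View pics/top0.png

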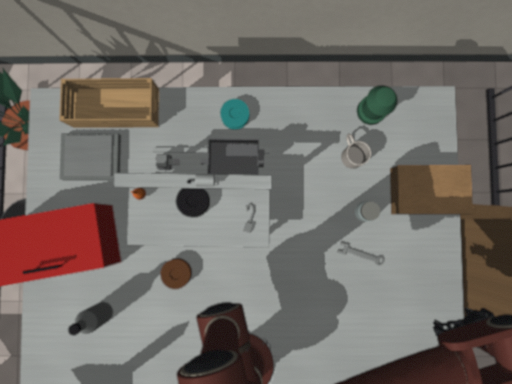

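View pics/wrist0.png

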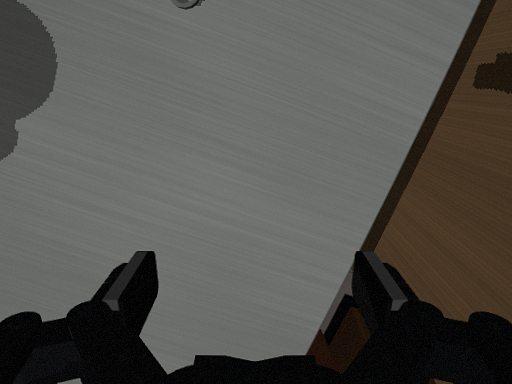

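```bash
python3 - <<'E'
from h import *
im=cv2.imread('pics/top0.png')[120:260,100:300]; cv2.imwrite('pics/z1.png',cv2.resize(im,None,fx=4,fy=4,interpolation=cv2.INTER_CUBIC))
im=cv2.imread('pics/scene0.png')[150:350,180:430]; cv2.imwrite('pics/z2.png',cv2.resize(im,None,fx=3,fy=3,interpolation=cv2.INTER_CUBIC))
d=eyes.get_image('top'); print(d['camera_matrix'],d['D'])
for n,z in [('spool_center',.15),('tray_tab',.112),('tray_in',.016),('catch_top',.064),('float',.13),('scale_hook',.13),('station',.0)]:
    print(n,[(np.round(x['point'],1),np.round(atz(d,x['point'],z),4),round(x['score'],2)) for x in pinpoint('top',n)[:4]])
d=eyes.get_image('scene')
for n,z in [('spool_center',.15),('tray_tab',.112),('tray_in',.016),('catch_top',.064),('float',.13),('scale_hook',.13),('station',.0),('reel',.262)]:
    print(n,[(np.round(x['point'],1),np.round(atz(d,x['point'],z),4),round(x['score'],2)) for x in pinpoint('scene',n)[:4]])
E
```

```text
[[395.13601297   0.         252.63921238]
 [  0.         395.13601297 192.31493473]
 [  0.           0.           1.        ]] [-0.01911943  0.          0.          0.          0.        ]
spool_center [(array([175.7, 276.3]), array([0.3122, 0.1932, 0.15  ]), 0.7), (array([234.2, 113.4]), array([0.8115, 0.0168, 0.15  ]), 0.67), (array([192.1, 200.2]), array([0.5422, 0.1453, 0.15  ]), 0.57)]
tray_tab [(array([263. , 155.7]), array([ 0.6849, -0.0727,  0.112 ]), 0.67), (array([350.5, 156.3]), array([ 0.6821, -0.3502,  0.112 ]), 0.6)]
tray_in [(array([232.1, 162.6]), array([0.6773, 0.0311, 0.016 ]), 0.94)]
catch_top [(array([161.1, 158.3]), array([0.6855, 0.263 , 0.064 ]), 0.76), (array([193.7, 201.4]), array([0.5427, 0.1539, 0.064 ]), 0.52)]
float [(array([141. , 191.8]), array([0.5699, 0.3085, 0.13  ]), 0.61)]
scale_hook [(array([250.4, 221. ]), array([ 0.4783, -0.0325,  0.13  ]), 0.48)]
station [(array([201.4, 181.3]), array([0.615 , 0.1378, 0.    ]), 0.6), (array([248.9, 221.6]), array([ 0.4761, -0.0257,  0.    ]), 0.2)]
spool_center [(array([198.1, 308.7]), array([0.9204, 0.1161, 0.
[... 160 characters left out ...]
209.6, 227.9]), array([ 0.6808, -0.0816,  0.112 ]), 0.68)]
tray_in [(array([245.2, 270.4]), array([0.668 , 0.0268, 0.016 ]), 0.94), (array([137.8, 221.6]), array([ 0.7056, -0.364 ,  0.016 ]), 0.52)]
catch_top [(array([319.8, 298.4]), array([0.6727, 0.2517, 0.064 ]), 0.66), (array([272.6, 196.7]), array([ 0.3996, -0.0835,  0.064 ]), 0.54)]
float [(array([368.8, 258.9]), array([0.5536, 0.3041, 0.13  ]), 0.75), (array([174.5, 192. ]), array([ 0.6367, -0.2594,  0.13  ]), 0.67)]
scale_hook [(array([271.6, 194.1]), array([ 0.4724, -0.0354,  0.13  ]), 0.53)]
station [(array([287.2, 282.1]), array([0.6208, 0.1287, 0.    ]), 0.97)]
reel [(array([284.8, 185.1]), array([0.5873, 0.0844, 0.262 ]), 0.96)]
```

View pics/z1.png

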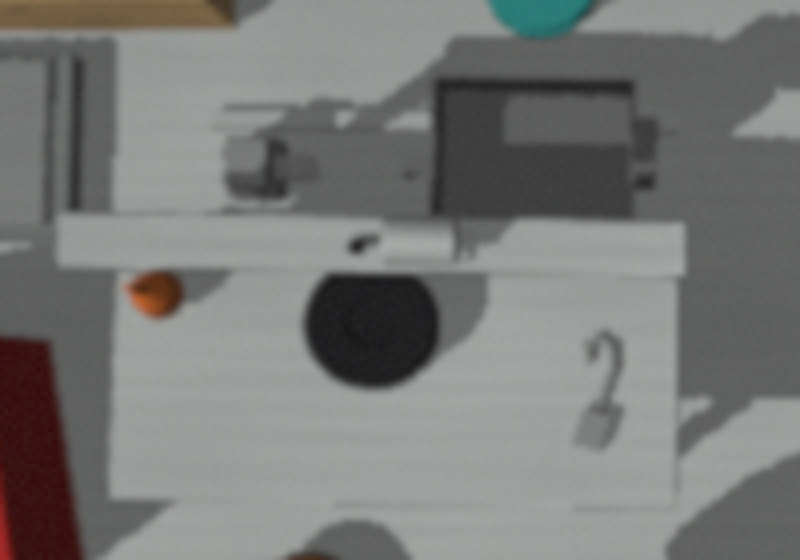

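View pics/z2.png

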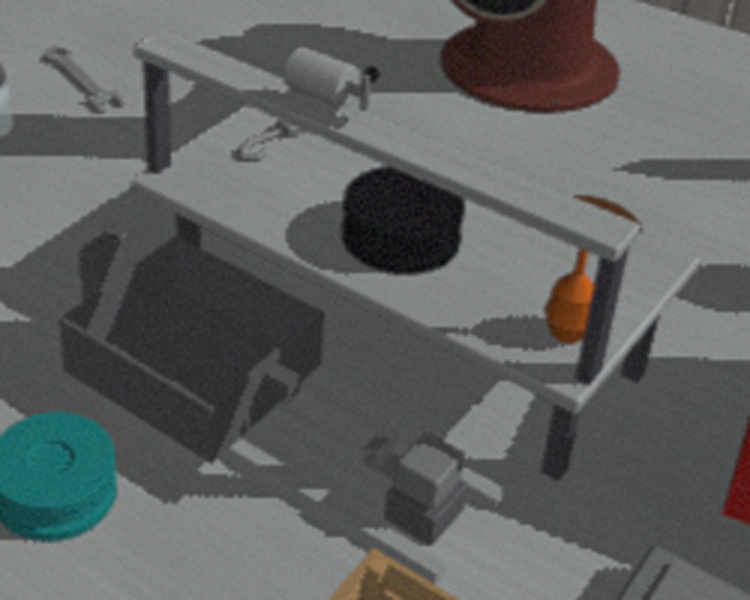

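```bash
cat > pose.py <<'E'
from h import *
E
python3 - <<'E'
from h import *
from scipy.optimize import least_squares
dt=eyes.get_image('top'); ds=eyes.get_image('scene')
z1=lambda x,y:(x/4+100-.375,y/4+120-.375); z2=lambda x,y:(x/3+180-.33,y/3+150-.33)
O=[(dt,z1(108,497),(-.22,.22,.13)),(dt,z1(675,508),(-.22,-.22,.13)),
(dt,z1(58,213),(-.012,.22,.262)),(dt,z1(685,222),(-.012,-.22,.262)),(dt,z1(58,266),(-.05,.22,.262)),(dt,z1(685,275),(-.05,-.22,.262)),
(ds,z2(577,408),(0,.22,.13)),(ds,z2(134,182),(0,-.22,.13)),(ds,z2(698,262),(-.22,.22,.13)),(ds,z2(610,252),(-.012,.22,.262)),(ds,z2(136,46),(-.012,-.22,.262))]
def W(p,s):
    c,n=np.cos(p[2]),np.sin(p[2]); return [p[0]+c*s[0]-n*s[1],p[1]+n*s[0]+c*s[1],s[2]]
f=lambda p:np.concatenate([proj(d,W(p,s))-u for d,u,s in O])
r=least_squares(f,[.62,.13,0],loss='soft_l1'); p=r.x; print(p,np.round(f(p).reshape(-1,2),1).tolist())
np.save('pose.npy',p)
for n,s in dict(tab=(.055,-.184-.1+.1-.018-0.1,.112),tab2=(.055,-.202,.112),catch=(.055,.138,.064)).items(): print(n,W(p,s),proj(dt,W(p,s)),proj(ds,W(p,s)))
# spool: outline region
for c,d in (('top',dt),('scene',ds)):
    eyes.get_image(c)
    R=regions_of(c,'spool_center')
    for x in R: print(c,x['point'],x['score'],x['pixels'].sum())
E
```

```text
[ 0.62260624  0.12695729 -0.02232357] [[-0.4, 0.3], [0.1, 0.6], [-0.2, -0.7], [0.5, -0.0], [-0.8, -0.4], [0.2, 0.3], [-0.4, -0.5], [-2.1, -0.5], [0.9, -0.9], [1.5, 0.5], [-1.6, 0.2]]
tab [np.float64(0.6708513779859241), np.float64(-0.17619515653109089), 0.112] [295.67519151 159.97619373] [186.85554434 213.03970096]
tab2 [np.float64(0.6730835497643334), np.float64(-0.07622007258938229), 0.112] [264.12688338 159.38358581] [213.12210006 227.27509474]
catch [np.float64(0.680672933810925), np.float64(0.26369521281242686), 0.064] [160.86434375 159.74108176] [322.51695766 302.91196954]
top [191.4, 201.9] 0.97 878
top [233.7, 114.3] 0.89 692
top [177.5, 275.1] 0.82 775
scene [196.9, 308.1] 0.98 1535
scene [314.5, 225.3] 0.68 1110
```

>>> play_rows(
  moves=[
    {"x": 0, "y": 0, "z": 3.5, "turn": -5.3, "jaw": 0},
    {"x": 0, "y": 0, "z": 3.5, "turn": -5.3, "jaw": 0},
    {"x": 0, "y": 0, "z": 3, "turn": -5.3, "jaw": 0},
    {"x": 2.5, "y": 2.5, "z": 0, "turn": -5.3, "jaw": 0},
    {"x": 2.5, "y": 2.5, "jaw": 0},
    {"x": 2.5, "y": 2.5, "jaw": 0},
    {"x": 2.5, "y": 2.5, "jaw": 0},
    {"x": 2.5, "y": 2.5, "jaw": 0},
  ],
  squeeze=40,
)

```text
invalid input
```

>>> play_rows(
  moves=[
    {"x": 0, "y": 0, "z": 3.5, "turn": -5.3, "jaw": 0},
    {"x": 0, "y": 0, "z": 3.5, "turn": -5.3, "jaw": 0},
    {"x": 0, "y": 0, "z": 3, "turn": -5.3, "jaw": 0},
    {"x": 2.5, "y": 2.5, "z": 0, "turn": -5.3, "jaw": 0},
    {"x": 2.5, "y": 2.5, "z": 0, "turn": 0, "jaw": 0},
    {"x": 2.5, "y": 2.5, "z": 0, "turn": 0, "jaw": 0},
    {"x": 2.5, "y": 2.5, "z": 0, "turn": 0, "jaw": 0},
    {"x": 2.5, "y": 2.5, "z": 0, "turn": 0, "jaw": 0},
  ],
)

```text
t: 3.07
tool_pos: [0.3383, -0.4615, 0.3315]
tool_rot: [-0.026, -2.209, 2.21]
contact_force: [1.2, -0.1, -0.7]
opening: -0.0003
```

>>> play_rows(
  moves=[
    {"x": 2.8, "y": 2.8, "z": 0, "turn": 0, "jaw": 0},
    {"x": 2.8, "y": 2.8, "z": 0, "turn": 0, "jaw": 0},
    {"x": 2.8, "y": 2.8, "z": 0, "turn": 0, "jaw": 0},
    {"x": 2.8, "y": 2.8, "z": 0, "turn": 0, "jaw": 0},
    {"x": 2.8, "y": 2.8, "z": 0, "turn": 0, "jaw": 0},
    {"x": 2.8, "y": 2.8, "z": 0, "turn": 0, "jaw": 0},
    {"x": 2.8, "y": 2.8, "z": 0, "turn": 0, "jaw": 0},
    {"x": 2.8, "y": 2.8, "z": 0, "turn": 0, "jaw": 0},
  ],
)

```text
t: 3.73
tool_pos: [0.5626, -0.2371, 0.3315]
tool_rot: [-0.026, -2.21, 2.21]
contact_force: [0.3, -1.2, -0.2]
opening: 0.0
```

>>> play_rows(
  moves=[
    {"x": 2.8, "y": 2.4, "z": 0, "turn": 0, "jaw": 0},
    {"x": 2.8, "y": 2.4, "z": 0, "turn": 0, "jaw": 0},
    {"x": 2.8, "y": 2.4, "z": 0, "turn": 0, "jaw": 0},
    {"x": 2.8, "y": 2.4, "z": 0, "turn": 0, "jaw": 0},
    {"x": 0, "y": 0, "z": 0, "turn": 0, "jaw": 0},
  ],
)

```text
t: 4.15
tool_pos: [0.6767, -0.138, 0.3298]
tool_rot: [-0.02, -2.216, 2.21]
contact_force: [0.3, -0.5, -0.1]
opening: -0.0002
```

```bash
python3 - <<'E'
from h import *
from scipy.spatial.transform import Rotation as Ro
snap('scene','s1'); snap('wrist','w1')
o=ctrl.get_obs(); print(o['tool_pos'],o['q']); print(Ro.from_rotvec(o['tool_rot']).as_matrix().round(3))
E
```

```text
[ 0.67405943 -0.14160439  0.33049359] [-3.14877667e-01  1.64151646e-01  1.32992767e+00 -3.08613395e-04
  1.64875609e+00  1.27686420e+00]
[[-1.    -0.001 -0.021]
 [ 0.021  0.    -1.   ]
 [ 0.001 -1.    -0.   ]]
```

View pics/s1.png

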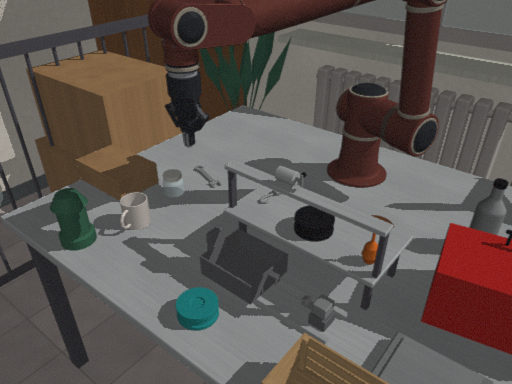

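View pics/w1.png

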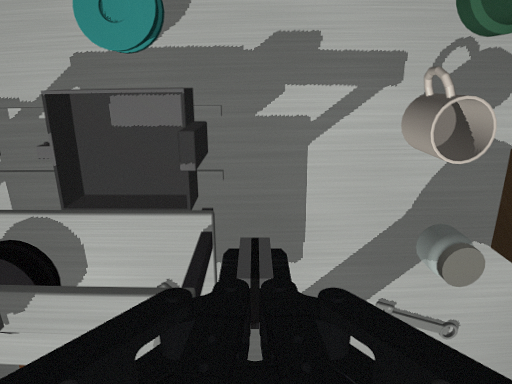

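```bash
python3 - <<'E'
from h import *
d=eyes.get_image('wrist'); print(d['camera_matrix'][0,0],d['cam_to_world'].round(3).tolist())
for p in [(208,122),(203,166)]: print(atz(d,p,.112))
print([(x['point'],x['score'],atz(d,x['point'],.112)) for x in pinpoint('wrist','tray_tab')])
print([(x['point'],x['score'],atz(d,x['point'],.016)) for x in pinpoint('wrist','tray_in')])
E
```

```text
339.2606689703756 [[-0.021, 0.953, 0.302, 0.751], [-1.0, -0.02, -0.006, -0.143], [0.001, -0.303, 0.953, 0.472], [0.0, 0.0, 0.0, 1.0]]
[ 0.71297407 -0.09327785  0.112     ]
[ 0.66563886 -0.08493634  0.112     ]
[([193.3, 151.0], 0.73, array([ 0.68245758, -0.07554251,  0.112     ]))]
[([131.9, 144.3], 0.65, array([0.67541703, 0.02584266, 0.016     ]))]
```

>>> play_rows(
  moves=[
    {"x": 0.2, "y": 0, "z": -4, "turn": 0, "jaw": 0},
    {"x": 0, "y": 0, "z": -4, "turn": 0, "jaw": 0},
    {"x": 0, "y": 0, "z": -4, "turn": 0, "jaw": 0},
    {"x": 0, "y": 0, "z": -4, "turn": 0, "jaw": 0},
    {"x": 0, "y": 0, "z": -4, "turn": 0, "jaw": 0},
    {"x": 0, "y": 0, "z": -4, "turn": 0, "jaw": 0},
    {"x": 0, "y": 0, "z": -0.5, "turn": 0, "jaw": 0},
    {"x": 0, "y": 0, "z": 0, "turn": 0, "jaw": 0},
  ],
)

```text
t: 5.07
tool_pos: [0.6724, -0.143, 0.0828]
tool_rot: [-0.02, -2.208, 2.203]
contact_force: [-0.9, 0.6, 0.2]
opening: -0.0002
```

```bash
python3 - <<'E'
from h import *
snap('scene','s2'); snap('wrist','w2')
print(ctrl.get_obs()['tool_pos'])
E
```

```text
[ 0.67669393 -0.14395007  0.08932876]
```

View pics/s2.png

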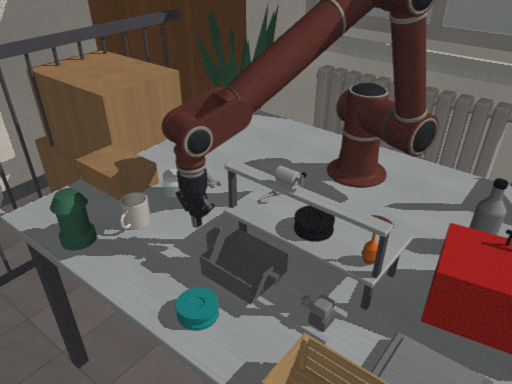

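View pics/w2.png

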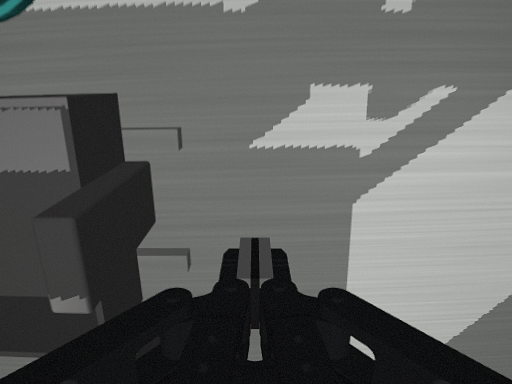

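>>> play_rows(
  moves=[
    {"x": 0.4, "y": 2, "z": 0, "turn": 0, "jaw": 0},
    {"x": 0, "y": 1.5, "z": 0, "turn": 0, "jaw": 0},
    {"x": 0, "y": 1, "z": 0, "turn": 0, "jaw": 0},
    {"x": 0, "y": 1, "z": 0, "turn": 0, "jaw": 0},
    {"x": 0, "y": 1, "z": 0, "turn": 0, "jaw": 0},
    {"x": 0, "y": 1, "z": 0, "turn": 0, "jaw": 0},
    {"x": 0, "y": 1, "z": 0, "turn": 0, "jaw": 0},
  ],
)

```text
t: 5.75
tool_pos: [0.6805, -0.0579, 0.0879]
tool_rot: [-0.029, -2.209, 2.213]
contact_force: [2.1, -4.0, 3.0]
opening: 0.0002
```

>>> play_rows(
  moves=[
    {"x": 0.1, "y": 1, "z": 0, "turn": 0, "jaw": 0},
    {"x": 0, "y": 1, "z": 0, "turn": 0, "jaw": 0},
    {"x": 0, "y": 1, "z": 0, "turn": 0, "jaw": 0},
    {"x": 0, "y": 1, "z": 0, "turn": 0, "jaw": 0},
    {"x": 0, "y": 0, "z": 0, "turn": 0, "jaw": 0},
  ],
)

```text
t: 6.17
tool_pos: [0.6805, -0.0157, 0.0862]
tool_rot: [-0.024, -2.212, 2.209]
contact_force: [0.5, -2.5, 1.7]
opening: 0.0003
```

```bash
python3 - <<'E'
from h import *
snap('scene','s3'); snap('wrist','w3')
o=ctrl.get_obs(); print(o['tool_pos'],o['contact_force'])
im=cv2.imread('pics/s3.png')[150:350,180:430]; cv2.imwrite('pics/z3.png',cv2.resize(im,None,fx=3,fy=3,interpolation=cv2.INTER_CUBIC))
E
```

```text
[ 0.68002839 -0.01698803  0.08571805] [ 0.39934807 -3.54123724  1.26868201]
```

View pics/z3.png

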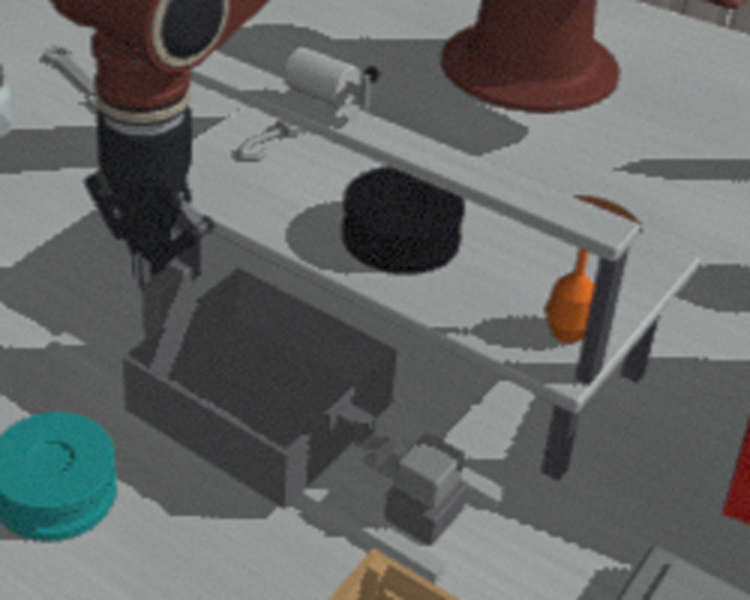

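View pics/w3.png

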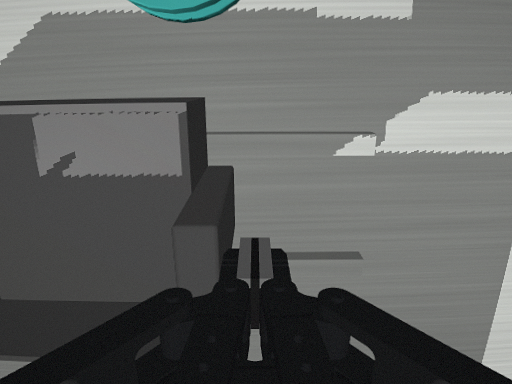

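>>> play_rows(
  moves=[
    {"x": 0, "y": 0.8, "z": 0, "turn": 0, "jaw": 0},
    {"x": 0, "y": 0.8, "z": 0, "turn": 0, "jaw": 0},
    {"x": 0, "y": 0.5, "z": 0, "turn": 0, "jaw": 0},
    {"x": 0, "y": 0, "z": 0, "turn": 0, "jaw": 0},
  ],
)

```text
t: 6.6
tool_pos: [0.6803, 0.0021, 0.0857]
tool_rot: [-0.026, -2.207, 2.212]
contact_force: [2.8, -5.0, 1.2]
opening: 0.0002
```

>>> play_rows(
  moves=[
    {"x": 0, "y": 0.4, "z": 0, "turn": 0, "jaw": 0},
    {"x": 0, "y": 0, "z": 0, "turn": 0, "jaw": 0},
  ],
)

```text
t: 6.77
tool_pos: [0.6804, 0.0063, 0.0857]
tool_rot: [-0.026, -2.208, 2.211]
contact_force: [3.9, -4.8, 1.3]
opening: -0.0001
```

>>> play_rows(
  moves=[
    {"x": 0, "y": 0.4, "z": 0, "turn": 0, "jaw": 0},
    {"x": 0, "y": 0, "z": 0, "turn": 0, "jaw": 0},
  ],
)

```text
t: 6.93
tool_pos: [0.6804, 0.0108, 0.0858]
tool_rot: [-0.026, -2.209, 2.21]
contact_force: [2.8, -4.5, -0.2]
opening: -0.0002
```

>>> play_rows(
  moves=[
    {"x": 0, "y": 0.3, "z": 0, "turn": 0, "jaw": 0},
    {"x": 0, "y": 0, "z": 0, "turn": 0, "jaw": 0},
  ],
)

```text
t: 7.1
tool_pos: [0.6804, 0.0139, 0.0858]
tool_rot: [-0.026, -2.209, 2.21]
contact_force: [2.8, -3.8, 0.4]
opening: -0.0002
```

```bash
python3 - <<'E'
from h import *
snap('scene','s4')
o=ctrl.get_obs(); print(o['tool_pos'],o['contact_force'])
im=cv2.imread('pics/s4.png')[150:350,180:430]; cv2.imwrite('pics/z4.png',cv2.resize(im,None,fx=3,fy=3,interpolation=cv2.INTER_CUBIC))
E
```

```text
[0.68034664 0.01391929 0.08575935] [ 3.42149757 -3.96897127 -0.21282433]
```

View pics/z4.png

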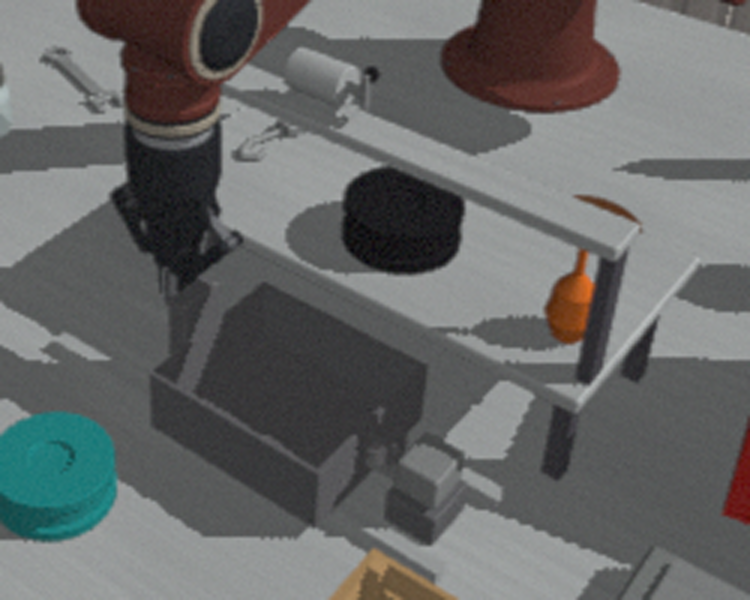

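>>> play_rows(
  moves=[
    {"x": 0, "y": 0.3, "z": 0, "turn": 0, "jaw": 0},
    {"x": 0, "y": 0, "z": 0, "turn": 0, "jaw": 0},
  ],
)

```text
t: 7.32
tool_pos: [0.6804, 0.016, 0.0858]
tool_rot: [-0.026, -2.207, 2.212]
contact_force: [2.6, -6.1, -0.6]
opening: 0.0001
```

>>> play_rows(
  moves=[
    {"x": 0, "y": 0.3, "z": 0, "turn": 0, "jaw": 0},
    {"x": 0, "y": 0, "z": 0, "turn": 0, "jaw": 0},
  ],
)

```text
t: 7.48
tool_pos: [0.6804, 0.0162, 0.0859]
tool_rot: [-0.026, -2.201, 2.218]
contact_force: [2.9, -14.9, -0.7]
opening: -0.0002
```

>>> play_rows(
  moves=[
    {"x": 0, "y": 0.2, "z": 0, "turn": 0, "jaw": 0},
    {"x": 0, "y": 0, "z": 0, "turn": 0, "jaw": 0},
  ],
)

```text
t: 7.65
tool_pos: [0.6804, 0.0163, 0.0859]
tool_rot: [-0.026, -2.198, 2.221]
contact_force: [2.3, -20.2, -0.0]
opening: -0.0002
```

>>> play_rows(
  moves=[
    {"x": 0, "y": -0.8, "z": 0, "turn": 0, "jaw": 0},
    {"x": 0, "y": -1, "z": 0, "turn": 0, "jaw": 0},
    {"x": 0, "y": -2, "z": 0, "turn": 0, "jaw": 0},
    {"x": 0, "y": 0, "z": 0, "turn": 0, "jaw": 0},
  ],
)

```text
t: 7.98
tool_pos: [0.6793, -0.0176, 0.0854]
tool_rot: [-0.025, -2.208, 2.207]
contact_force: [-0.7, 0.4, -0.3]
opening: 0.0001
```

```bash
python3 - <<'E'
from h import *
snap('scene','s5');snap('wrist','w5')
o=ctrl.get_obs(); print(o['tool_pos'],o['contact_force'])
im=cv2.imread('pics/s5.png')[150:350,180:430]; cv2.imwrite('pics/z5.png',cv2.resize(im,None,fx=3,fy=3,interpolation=cv2.INTER_CUBIC))
E
```

```text
[ 0.67952658 -0.01546972  0.08544759] [0.27731134 0.4795534  0.07709968]
```

View pics/z5.png

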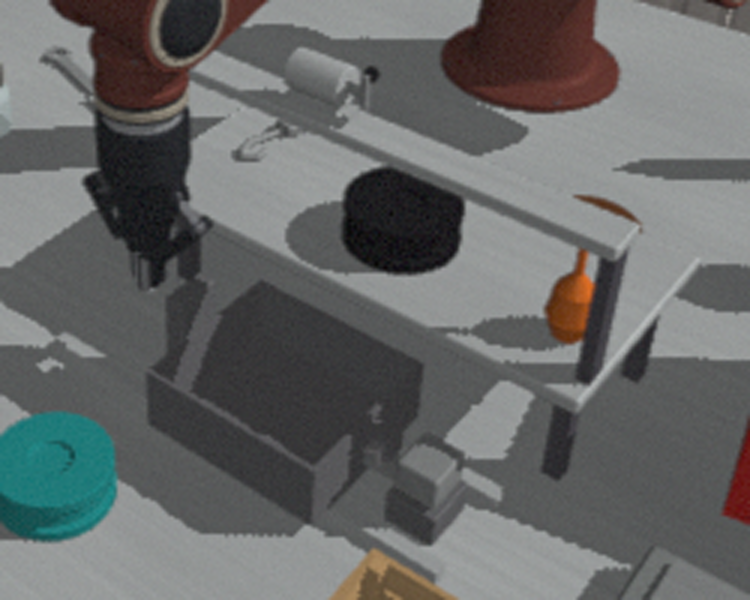

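View pics/w5.png

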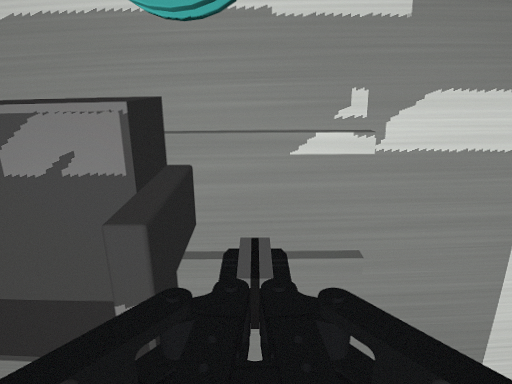

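```bash
python3 - <<'E'
from h import *
p=np.load('pose.npy'); c,n=np.cos(p[2]),np.sin(p[2])
S=lambda w:(np.array([[c,n],[-n,c]])@(np.array(w[:2])-p[:2])).round(4)
dt=eyes.get_image('top'); ds=eyes.get_image('scene')
q=(371.5/4+99.6,388/4+119.6-16.8); w=atz(dt,q,.17); print('spool top',w,S(w))
for z,l,r in((1,(305,330),(438,330)),): print([S(atz(dt,(a/4+99.6,b/4+119.6),.17)) for a,b in (l,r,(371,388))])
a=proj(ds,[w[0],w[1],.17]); b=proj(ds,[w[0],w[1],.13]);print((a-[180,150])*3,(b-[180,150])*3)
for nm,z,d,pt in(('float',.13,dt,(141,191.8)),('reel',.28,dt,(420/4+99.6,242/4+119.6))): w=atz(d,pt,z);print(nm,w,S(w))
E
```

```text
spool top [0.5423721  0.14097565 0.17      ] [-0.0805  0.0122]
[array([-0.0884,  0.0621]), array([-0.0865, -0.038 ]), array([-0.1309,  0.0111])]
[397.50761677 200.34512426] [393.85239102 238.84381821]
float [0.56987346 0.30848374 0.13      ] [-0.0568  0.1803]
reel [0.59048409 0.09060974 0.28      ] [-0.0313 -0.0371]
```

>>> play_rows(
  moves=[
    {"x": 0, "y": 0, "z": 4, "turn": 0, "jaw": 0},
    {"x": 0, "y": 0, "z": 4, "turn": 0, "jaw": 0},
    {"x": 0, "y": 0, "z": 4, "turn": 0, "jaw": 0},
    {"x": 0, "y": 0, "z": 4, "turn": 0, "jaw": 0},
    {"x": 0, "y": 0, "z": 4, "turn": 0, "jaw": 0},
    {"x": 0, "y": 0, "z": 4, "turn": 0, "jaw": 0},
    {"x": 0, "y": 0, "z": 2.5, "turn": 0, "jaw": 0},
  ],
)

```text
t: 8.77
tool_pos: [0.681, -0.0145, 0.3571]
tool_rot: [-0.03, -2.214, 2.213]
contact_force: [-0.0, -0.0, 0.2]
opening: -0.0001
```

>>> play_rows(
  moves=[
    {"x": -3.5, "y": 0, "z": 0.3, "turn": 6, "jaw": 8.5},
    {"x": -3.5, "y": 0, "z": 0, "turn": 6, "jaw": 8.5},
    {"x": -3.5, "y": 0, "z": 0, "turn": 6, "jaw": 8.5},
    {"x": -3.5, "y": 0, "z": 0, "turn": 6, "jaw": 8.5},
    {"x": -3.5, "y": 0, "z": 0, "turn": 6, "jaw": 8.5},
    {"x": -3.5, "y": 0, "z": 0, "turn": 6, "jaw": 8.5},
    {"x": -3.5, "y": 1, "z": 0, "turn": 6, "jaw": 8.5},
    {"x": -3, "y": 2, "z": 0, "turn": 6, "jaw": 8.5},
  ],
)

```text
t: 9.43
tool_pos: [0.4033, 0.0144, 0.3539]
tool_rot: [-0.754, 1.739, -1.738]
contact_force: [0.6, 0.3, 0.1]
opening: 0.0847
```

>>> play_rows(
  moves=[
    {"x": 0, "y": 2.2, "z": 0, "turn": 6, "jaw": 8.5},
    {"x": 0, "y": 2.2, "z": 0, "turn": 6, "jaw": 8.5},
    {"x": 0, "y": 2.2, "z": 0, "turn": 6, "jaw": 8.5},
    {"x": 0, "y": 2.2, "z": 0, "turn": 6, "jaw": 8.5},
    {"x": 0, "y": 2.2, "z": 0, "turn": 6, "jaw": 8.5},
    {"x": 0, "y": 2.1, "z": 0, "turn": 6, "jaw": 8.5},
    {"x": 0, "y": 0, "z": 0, "turn": 6, "jaw": 8.5},
    {"x": 0, "y": 0, "z": 0, "turn": 0, "jaw": 8.5},
  ],
)

```text
t: 10.1
tool_pos: [0.4047, 0.1469, 0.3541]
tool_rot: [-1.201, 1.223, -1.221]
contact_force: [-0.6, -0.2, -0.1]
opening: 0.0849
```

```bash
python3 - <<'E'
from h import *
from scipy.spatial.transform import Rotation as Ro
for c in ('scene','wrist','top'): snap(c,c+'6')
o=ctrl.get_obs(); print(o['tool_pos'],o['q']); print(Ro.from_rotvec(o['tool_rot']).as_matrix().round(3))
E
```

```text
[0.40515205 0.14535795 0.35420482] [ 1.71126925e-01 -4.69959665e-01  1.85995232e+00  1.46397573e-04
  1.75190096e+00  1.96247779e-01]
[[-0.025 -0.     1.   ]
 [-1.     0.    -0.025]
 [-0.    -1.    -0.   ]]
```

View pics/scene6.png

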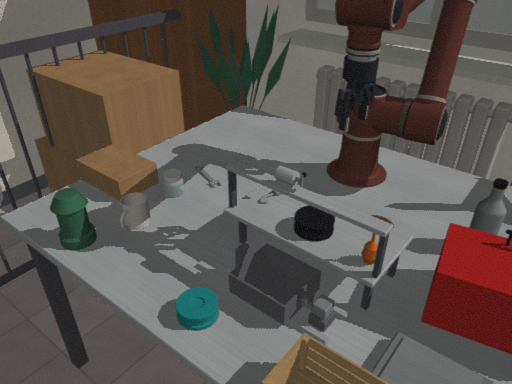

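View pics/wrist6.png

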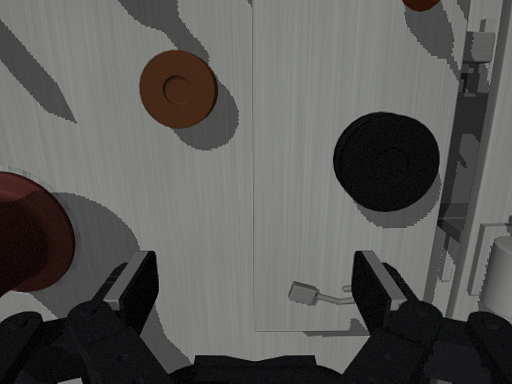

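View pics/top6.png

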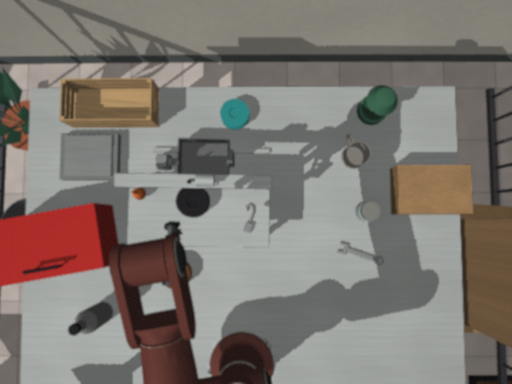

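```bash
python3 - <<'E'
from h import *
p=np.load('pose.npy'); c,n=np.cos(p[2]),np.sin(p[2])
S=lambda w:(np.array([[c,n],[-n,c]])@(np.array(w[:2])-p[:2])).round(4)
d=eyes.get_image('wrist'); o=ctrl.get_obs(); t=o['tool_pos']
for q in [(356,252),(385,252),(395,262),(405,298),(435,302),(440,318),(475,315),(490,312),(505,320)]:
    O,v=ray(d,q)
    for off in (.011,.02):
        w=O+v*((t[1]+off)-O[1])/v[1]; print(q,off,(w-t).round(4))
im=cv2.imread('pics/wrist6.png')[200:384,300:512]; cv2.imwrite('pics/z6.png',cv2.resize(cv2.convertScaleAbs(im,alpha=2.5,beta=10),None,fx=3.5,fy=3.0,interpolation=cv2.INTER_CUBIC))
for x in regions_of('wrist','spool_center'):
    m=x['pixels'].astype(np.uint8); cn=max(cv2.findContours(m,0,2)[0],key=cv2.contourArea); e=cv2.fitEllipse(cn)
    print(x['score'],x['point'],e,S(atz(d,x['point'],.155)),atz(d,x['point'],.155))
E
```

```text
(356, 252) 0.011 [0.0417 0.011  0.0185]
(356, 252) 0.02 [0.0364 0.02   0.0351]
(385, 252) 0.011 [0.0534 0.011  0.0192]
(385, 252) 0.02 [0.0465 0.02   0.0358]
(395, 262) 0.011 [0.0544 0.011  0.0274]
(395, 262) 0.02 [0.0473 0.02   0.0429]
(405, 298) 0.011 [0.0487 0.011  0.0502]
(405, 298) 0.02 [0.0424 0.02   0.0626]
(435, 302) 0.011 [0.0573 0.011  0.0529]
(435, 302) 0.02 [0.0498 0.02   0.0649]
(440, 318) 0.011 [0.0549 0.011  0.0605]
(440, 318) 0.02 [0.0478 0.02   0.0715]
(475, 315) 0.011 [0.066  0.011  0.0599]
(475, 315) 0.02 [0.0574 0.02   0.071 ]
(490, 312) 0.011 [0.0714 0.011  0.0589]
(490, 312) 0.02 [0.062  0.02   0.0702]
(505, 320) 0.011 [0.0735 0.011  0.0629]
(505, 320) 0.02 [0.0638 0.02   0.0735]
0.83 [386.3, 163.5] ((385.61688232421875, 159.27294921875), (99.49047088623047, 105.53498077392578), 87.74044036865234) [-0.081   0.0115] [0.54191148 0.14021249 0.155     ]
0.77 [175.1, 88.7] ((177.07752990722656, 88.05823516845703), (75.18822479248047, 79.47267150878906), 135.39779663085938) [-0.2947  0.0864] [0.32987021 0.2198659  0.155     ]
0.31 [462.6, 153.3] ((461.6708679199219, 154.12014770507812), (30.815561294555664, 197.17434692382812), 8.674188613891602) [-0.0009  0.0225] [0.62220297 0.1494699  0.155     ]
```

View pics/z6.png

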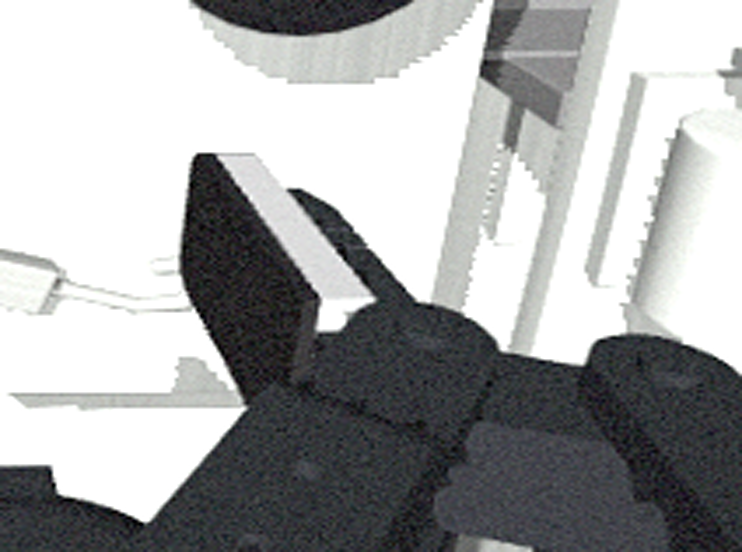

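```bash
python3 - <<'E'
from h import *
ds=eyes.get_image('scene')
for h in (0,.05,.1,.15,.18,.2,.22,.24,.26,.3): print(h,(proj(ds,[.6795,-.0155,.0855+h])-[180,150])*3)
for x in (.04,-.04,.05):
  print(x,[((proj(ds,[.6795+dx,-.0155+x,.0855+.2])-[180,150])*3).round() for dx in (0,.04)])
E
```

```text
0 [147.97411999 286.97870643]
0.05 [146.14257893 240.64864047]
0.1 [144.21371155 191.86321761]
0.15 [142.17952422 140.42132285]
0.18 [140.90479865 108.18902918]
0.2 [140.03112045  86.09918837]
0.22 [139.13759194  63.50888814]
0.24 [138.22352657  40.40086832]
0.26 [137.28820562  16.75706307]
0.3 [135.35074989 -32.2144853 ]
0.04 [array([180., 103.]), array([145., 126.])]
-0.04 [array([102.,  70.]), array([66., 90.])]
0.05 [array([190., 108.]), array([155., 130.])]
```

>>> play_rows(
  moves=[
    {"x": -0.5, "y": -0.2, "z": -4, "turn": 0, "jaw": 8.5},
    {"x": 0, "y": 0, "z": -4, "turn": 0, "jaw": 8.5},
    {"x": 0, "y": 0, "z": -4, "turn": 0, "jaw": 8.5},
    {"x": 0, "y": 0, "z": -4, "turn": 0, "jaw": 8.5},
    {"x": 0, "y": 0, "z": -2.5, "turn": 0, "jaw": 8.5},
    {"x": 0, "y": 0, "z": -1.5, "turn": 0, "jaw": 8.5},
    {"x": 0, "y": 0, "z": -0.7, "turn": 0, "jaw": 8.5},
    {"x": 0, "y": 0, "z": 0, "turn": 0, "jaw": 8.5},
  ],
)

```text
t: 11.07
tool_pos: [0.3993, 0.1427, 0.1455]
tool_rot: [-1.201, 1.23, -1.226]
contact_force: [-0.4, 0.4, 0.3]
opening: 0.085
```

>>> play_rows(
  moves=[
    {"x": 0, "y": 0, "z": -1, "turn": 0, "jaw": 8.5},
    {"x": 0, "y": 0, "z": -0.8, "turn": 0, "jaw": 8.5},
    {"x": 0, "y": 0, "z": 0, "turn": 0, "jaw": 8.5},
  ],
)

```text
t: 11.32
tool_pos: [0.4001, 0.1431, 0.1285]
tool_rot: [-1.199, 1.227, -1.226]
contact_force: [0.1, -0.5, -0.6]
opening: 0.0851
```

>>> play_rows(
  moves=[
    {"x": 0, "y": 0, "z": -0.3, "turn": 0, "jaw": 8.5},
    {"x": 0, "y": 0, "z": 0, "turn": 0, "jaw": 8.5},
  ],
)

```text
t: 11.48
tool_pos: [0.4006, 0.1433, 0.1264]
tool_rot: [-1.198, 1.226, -1.226]
contact_force: [0.0, -0.6, -0.5]
opening: 0.0852
```

>>> play_rows(
  moves=[
    {"x": 0, "y": 0, "z": -0.3, "turn": 0, "jaw": 8.5},
    {"x": 0, "y": 0, "z": 0, "turn": 0, "jaw": 8.5},
  ],
)

```text
t: 11.65
tool_pos: [0.4004, 0.1432, 0.1232]
tool_rot: [-1.198, 1.226, -1.226]
contact_force: [-0.7, 0.3, 0.1]
opening: 0.0852
```

>>> play_rows(
  moves=[
    {"x": 0, "y": 0, "z": -0.2, "turn": 0, "jaw": 8.5},
    {"x": 0, "y": 0, "z": 0, "turn": 0, "jaw": 8.5},
  ],
)

```text
t: 11.82
tool_pos: [0.4003, 0.1432, 0.1211]
tool_rot: [-1.198, 1.226, -1.226]
contact_force: [0.1, -0.5, -0.1]
opening: 0.0851
```

>>> play_rows(
  moves=[
    {"x": 0, "y": 0, "z": -0.2, "turn": 0, "jaw": 8.5},
    {"x": 0, "y": 0, "z": 0, "turn": 0, "jaw": 8.5},
  ],
)

```text
t: 11.98
tool_pos: [0.4002, 0.1432, 0.119]
tool_rot: [-1.199, 1.227, -1.226]
contact_force: [-0.1, 1.0, -0.4]
opening: 0.0846
```

```bash
python3 - <<'E'
from h import *
for c in ('scene','wrist'): snap(c,c+'7')
im=cv2.imread('pics/scene7.png')[60:320,200:440]; cv2.imwrite('pics/z7.png',cv2.resize(cv2.convertScaleAbs(im,alpha=1.6,beta=10),None,fx=3,fy=2.3*1,interpolation=cv2.INTER_CUBIC))
E
```

```text
(no output)
```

View pics/z7.png

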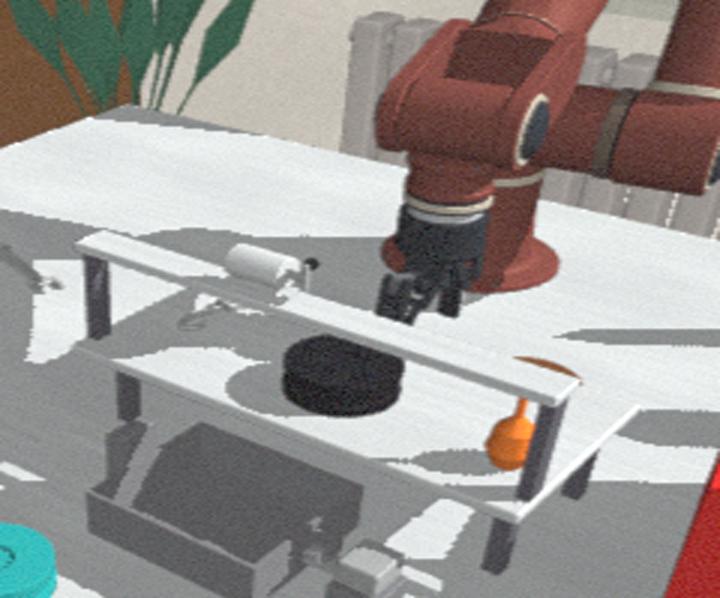

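View pics/wrist7.png

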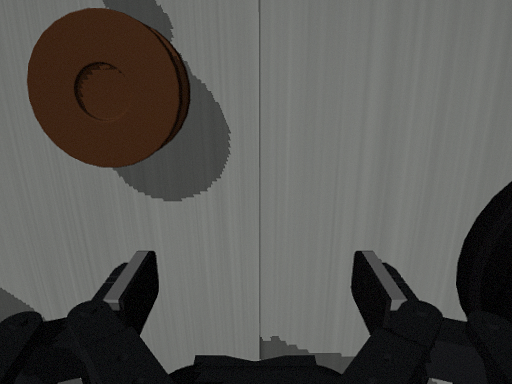

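>>> play_rows(
  moves=[
    {"x": 0, "y": 0, "z": -0.2, "turn": 0, "jaw": 8.5},
    {"x": 0, "y": 0, "z": 0, "turn": 0, "jaw": 8.5},
  ],
)

```text
t: 12.25
tool_pos: [0.4004, 0.1432, 0.117]
tool_rot: [-1.198, 1.226, -1.226]
contact_force: [1.2, 0.2, -0.0]
opening: 0.0847
```

>>> play_rows(
  moves=[
    {"x": 0, "y": 0, "z": -0.1, "turn": 0, "jaw": 8.5},
    {"x": 0, "y": 0, "z": 0, "turn": 0, "jaw": 8.5},
  ],
)

```text
t: 12.42
tool_pos: [0.4005, 0.1432, 0.117]
tool_rot: [-1.198, 1.226, -1.226]
contact_force: [-2.3, -0.9, 2.9]
opening: 0.0851
```

>>> play_rows(
  moves=[
    {"x": 0, "y": 0, "z": -0.1, "turn": 0, "jaw": 8.5},
    {"x": 0, "y": 0, "z": 0, "turn": 0, "jaw": 8.5},
  ],
)

```text
t: 12.58
tool_pos: [0.4007, 0.1433, 0.1169]
tool_rot: [-1.198, 1.226, -1.226]
contact_force: [-5.7, -1.8, 10.5]
opening: 0.0851
```

```bash
python3 - <<'E'
from h import *
ds=eyes.get_image('scene')
im=cv2.imread('pics/scene6.png')[20:160,320:410]; im=cv2.resize(cv2.convertScaleAbs(im,alpha=2.2,beta=10),None,fx=4.2,fy=4.2,interpolation=cv2.INTER_CUBIC)
t=np.array([.4052,.1454,.3542])
for h in np.arange(0,.21,.02):
  for x in (.0,.043,.057,.075):
    a=(proj(ds,t+[x,0.0,h])-[320,20])*4.2; cv2.circle(im,tuple(int(v) for v in a),2,(0,255,0) if x==.043 else (0,0,255) if x==.075 else (255,255,0),-1)
    if x==.075: cv2.putText(im,f'{h:.2f}',tuple(int(v) for v in a+[-40,3]),0,.35,(255,0,255),1)
cv2.imwrite('pics/z8.png',im)
im=cv2.imread('pics/scene7.png')[60:240,300:410]; cv2.imwrite('pics/z9.png',cv2.resize(cv2.convertScaleAbs(im,alpha=2.2,beta=10),None,fx=3.3,fy=3.3,interpolation=cv2.INTER_CUBIC))
E
```

```text
(no output)
```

View pics/z8.png

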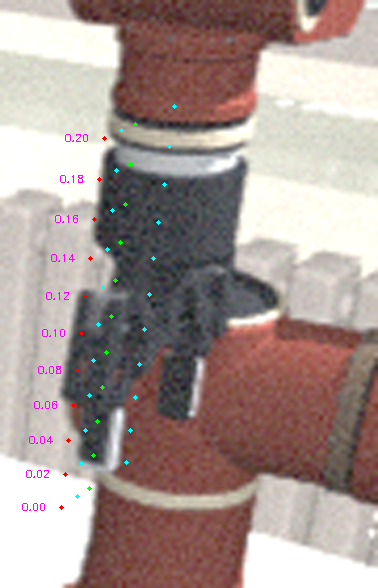

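>>> play_rows(
  moves=[
    {"x": 0, "y": 0, "z": 0.4, "turn": 0, "jaw": 8.5},
    {"x": 1, "y": 0, "z": 0, "turn": 0, "jaw": 8.5},
    {"x": 1, "y": 0, "z": 0, "turn": 0, "jaw": 8.5},
    {"x": 1, "y": -0.1, "z": 0, "turn": 0, "jaw": 8.5},
    {"x": 1, "y": 0, "z": 0, "turn": 0, "jaw": 8.5},
    {"x": 1, "y": 0, "z": 0, "turn": 0, "jaw": 8.5},
    {"x": 0, "y": 0, "z": 0, "turn": 0, "jaw": 8.5},
  ],
)

```text
t: 13.22
tool_pos: [0.4517, 0.1422, 0.1194]
tool_rot: [-1.197, 1.226, -1.227]
contact_force: [0.2, 0.7, 0.3]
opening: 0.0847
```

```bash
python3 - <<'E'
from h import *
for c in ('scene','wrist','top'): snap(c,c+'10')
print(ctrl.get_obs()['tool_pos'],ctrl.get_obs()['contact_force'])
im=cv2.imread('pics/scene10.png')[100:290,220:420]; cv2.imwrite('pics/z10.png',cv2.resize(cv2.convertScaleAbs(im,alpha=1.8,beta=10),None,fx=3.1,fy=3.1,interpolation=cv2.INTER_CUBIC))
E
```

```text
[0.44996791 0.14219336 0.11895196] [ 0.52932925 -0.45954078 -0.42125033]
```

View pics/z10.png

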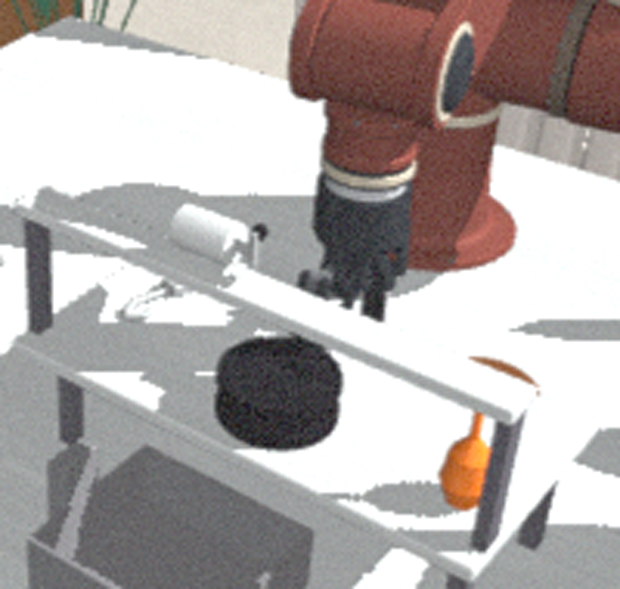

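View pics/wrist10.png

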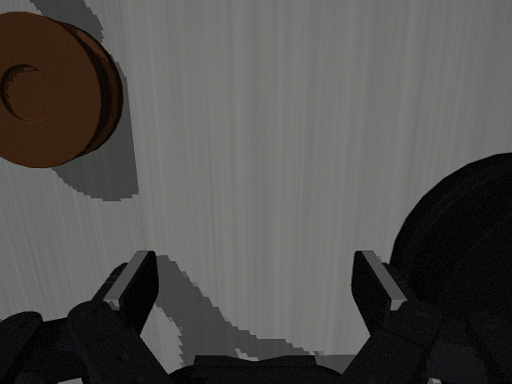

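>>> play_rows(
  moves=[
    {"x": 0.8, "y": 0, "z": 0, "turn": 0, "jaw": 8.5},
    {"x": 0.8, "y": 0, "z": 0, "turn": 0, "jaw": 8.5},
    {"x": 0.8, "y": -0.1, "z": 0, "turn": 0, "jaw": 8.5},
    {"x": 0.6, "y": 0, "z": 0, "turn": 0, "jaw": 8.5},
    {"x": 0, "y": 0, "z": 0, "turn": 0, "jaw": 8.5},
  ],
)

```text
t: 13.78
tool_pos: [0.4819, 0.1411, 0.1196]
tool_rot: [-1.197, 1.226, -1.227]
contact_force: [-0.5, -0.1, -0.0]
opening: 0.0855
```

```bash
python3 - <<'E'
from h import *
p=np.load('pose.npy'); c,n=np.cos(p[2]),np.sin(p[2])
S=lambda w:(np.array([[c,n],[-n,c]])@(np.array(w[:2])-p[:2])).round(4)
d=snap('scene','scene11'); 
for x in regions_of('scene','spool_center')[:3]: print(x['score'],x['point'],S(atz(d,x['point'],.15)))
snap('wrist','w11')
print(ctrl.get_obs()['tool_pos'],ctrl.get_obs()['contact_force'])
im=cv2.imread('pics/scene11.png')[120:280,260:400]; cv2.imwrite('pics/z11.png',cv2.resize(cv2.convertScaleAbs(im,alpha=2.2,beta=15),None,fx=3.7,fy=3.7,interpolation=cv2.INTER_CUBIC))
E
```

```text
0.73 [300.1, 235.7] [-0.0206  0.0181]
0.7 [198.0, 307.0] [ 0.295  -0.0075]
0.64 [382.4, 216.7] [-0.2191  0.1346]
[0.48056774 0.14120199 0.1192907 ] [-0.0034855  0.5888057  0.0710359]
```

View pics/z11.png

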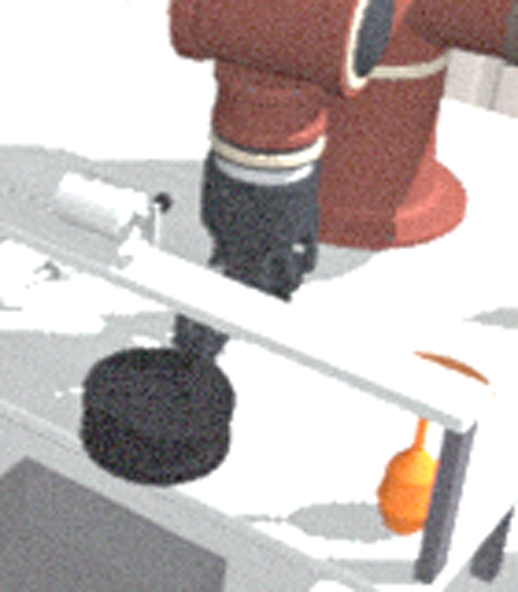

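View pics/w11.png

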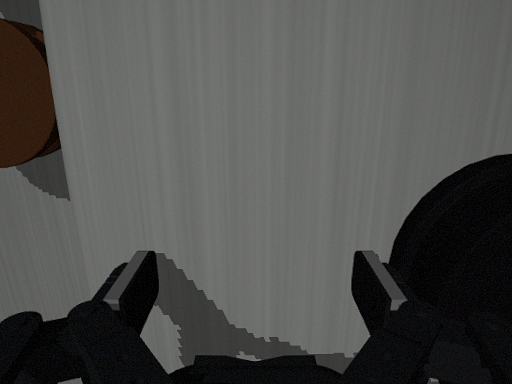

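>>> play_rows(
  moves=[
    {"x": 0.6, "y": 0, "z": 0, "turn": 0, "jaw": 8.5},
    {"x": 0.6, "y": 0, "z": 0, "turn": 0, "jaw": 8.5},
    {"x": 0.6, "y": -0.1, "z": 0, "turn": 0, "jaw": 8.5},
    {"x": 0, "y": 0, "z": 0, "turn": 0, "jaw": 8.5},
  ],
)

```text
t: 14.27
tool_pos: [0.4996, 0.1401, 0.1196]
tool_rot: [-1.197, 1.226, -1.227]
contact_force: [0.6, 0.6, -0.0]
opening: 0.0849
```

```bash
python3 - <<'E'
from h import *
d=snap('scene','scene12');snap('wrist','w12');snap('top','t12')
print(ctrl.get_obs()['tool_pos'],ctrl.get_obs()['contact_force'])
im=cv2.imread('pics/scene12.png')[120:280,260:400]; a=cv2.resize(cv2.convertScaleAbs(im,alpha=2.2,beta=15),None,fx=3.3,fy=3.3,interpolation=cv2.INTER_CUBIC)
b=cv2.imread('pics/t12.png')[150:240,140:260];b=cv2.resize(cv2.convertScaleAbs(b,alpha=1.5),None,fx=2.8,fy=3.3*160/90,interpolation=cv2.INTER_CUBIC)[:a.shape[0]]
cv2.imwrite('pics/z12.png',np.hstack([a,b]))
E
```

```text
[0.49859006 0.14018074 0.11928957] [-0.30113908  0.00828104 -0.77727845]
```

View pics/z12.png

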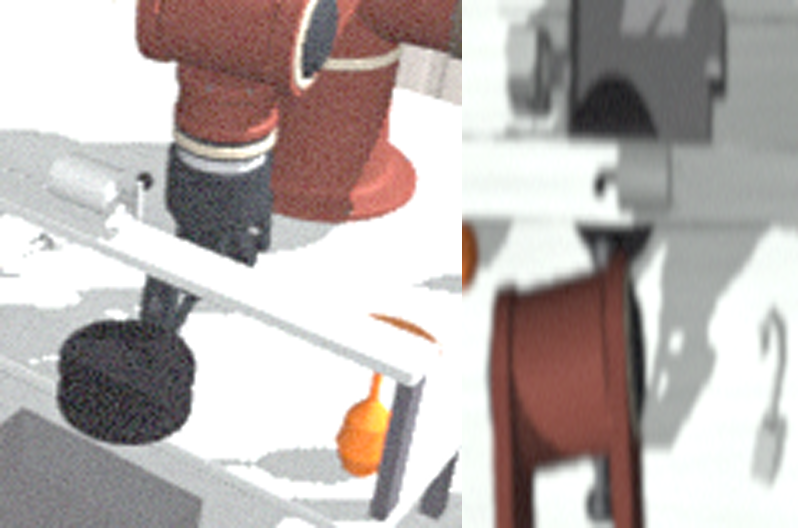

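>>> play_rows(
  moves=[
    {"x": 2.1, "y": 0, "z": 0, "turn": 0, "jaw": 8.5},
    {"x": 0, "y": 0, "z": 0, "turn": 0, "jaw": 8.5},
    {"x": -1.5, "y": 0, "z": 0, "turn": 0, "jaw": 8.5},
    {"x": -1.5, "y": 0, "z": 0, "turn": 0, "jaw": 8.5},
  ],
)

```text
t: 14.75
tool_pos: [0.4891, 0.1401, 0.1193]
tool_rot: [-1.198, 1.227, -1.226]
contact_force: [-0.9, 0.4, -0.1]
opening: 0.085
```

```bash
python3 - <<'E'
from h import *
d=snap('scene','scene13');snap('top','t13')
print(ctrl.get_obs()['tool_pos'],ctrl.get_obs()['contact_force'])
im=cv2.imread('pics/scene13.png')[130:340,200:400]; a=cv2.resize(cv2.convertScaleAbs(im,alpha=2.2,beta=15),None,fx=2.4,fy=2.4,interpolation=cv2.INTER_CUBIC)
b=cv2.imread('pics/t13.png')[130:240,140:260];b=cv2.resize(cv2.convertScaleAbs(b,alpha=1.5),None,fx=2.6,fy=2.4*210/110,interpolation=cv2.INTER_CUBIC)[:a.shape[0]]
cv2.imwrite('pics/z13.png',np.hstack([a,b]))
E
```

```text
[0.48740248 0.14028362 0.1186072 ] [0.17899616 0.24076607 0.55518654]
```

View pics/z13.png

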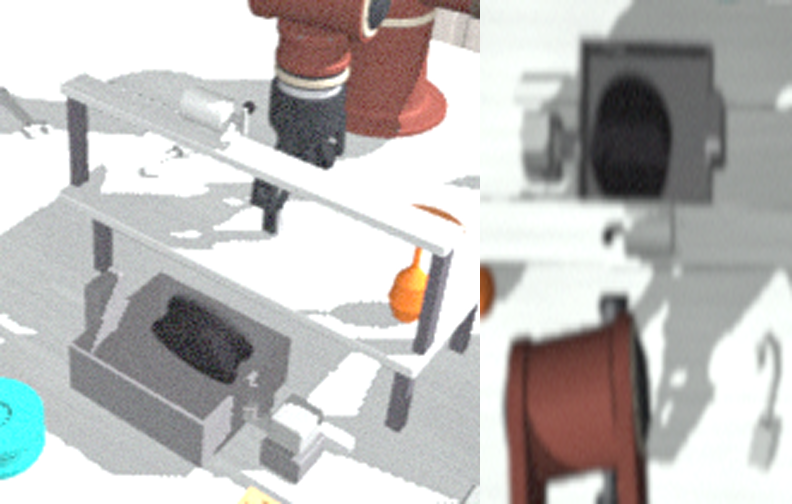

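>>> play_rows(
  moves=[
    {"x": -2.5, "y": 0, "z": 0, "turn": 0, "jaw": 8.5},
    {"x": -2.5, "y": 0, "z": 0, "turn": 0, "jaw": 8.5},
    {"x": -2.5, "y": 0, "z": 1, "turn": 0, "jaw": 8.5},
    {"x": 0, "y": 0, "z": 4, "turn": 0, "jaw": 0},
    {"x": 0, "y": 0, "z": 4, "turn": 0, "jaw": 0},
    {"x": 0, "y": 0, "z": 4, "turn": 0, "jaw": 0},
    {"x": 0, "y": 0, "z": 4, "turn": 0, "jaw": 0},
    {"x": 0, "y": 0, "z": 4, "turn": 0, "jaw": 0},
  ],
)

```text
t: 15.52
tool_pos: [0.4141, 0.1402, 0.3315]
tool_rot: [-1.197, 1.225, -1.227]
contact_force: [0.4, -0.2, -0.7]
opening: 0.0252
```

>>> play_rows(
  moves=[
    {"x": 0, "y": 0, "z": 3, "turn": 0, "jaw": 0},
    {"x": 0, "y": 3, "z": 2, "turn": -6, "jaw": 0},
    {"x": 1, "y": 3, "z": 0, "turn": -6, "jaw": 0},
    {"x": 1, "y": 3, "z": 0, "turn": -6, "jaw": 0},
    {"x": 1, "y": 2, "z": 0, "turn": -6, "jaw": 0},
    {"x": 0, "y": 0, "z": 0, "turn": -6, "jaw": 0},
  ],
)

```text
t: 16.02
tool_pos: [0.4452, 0.2531, 0.3786]
tool_rot: [-0.898, 1.602, -1.6]
contact_force: [0.7, -0.2, -0.5]
opening: 0.0002
```

```bash
python3 - <<'E'
from h import *
d=snap('scene','scene14');snap('top','t14')
print(ctrl.get_obs()['tool_pos'],ctrl.get_obs()['contact_force'],ctrl.get_obs()['q'])
im=cv2.imread('pics/scene14.png')[130:340,200:400]; a=cv2.resize(cv2.convertScaleAbs(im,alpha=2.2,beta=15),None,fx=2.4,fy=2.4,interpolation=cv2.INTER_CUBIC)
b=cv2.imread('pics/t14.png')[130:240,140:260];b=cv2.resize(cv2.convertScaleAbs(b,alpha=1.5),None,fx=2.6,fy=2.4*210/110,interpolation=cv2.INTER_CUBIC)[:a.shape[0]]
cv2.imwrite('pics/z14.png',np.hstack([a,b]))
E
```

```text
[0.44459471 0.25097455 0.3789292 ] [-0.61383366 -0.43136633  0.08287848] [ 3.68149896e-01 -2.65692198e-01  1.66628242e+00 -1.71388018e-04
  1.74174079e+00  9.13274403e-01]
```

View pics/z14.png

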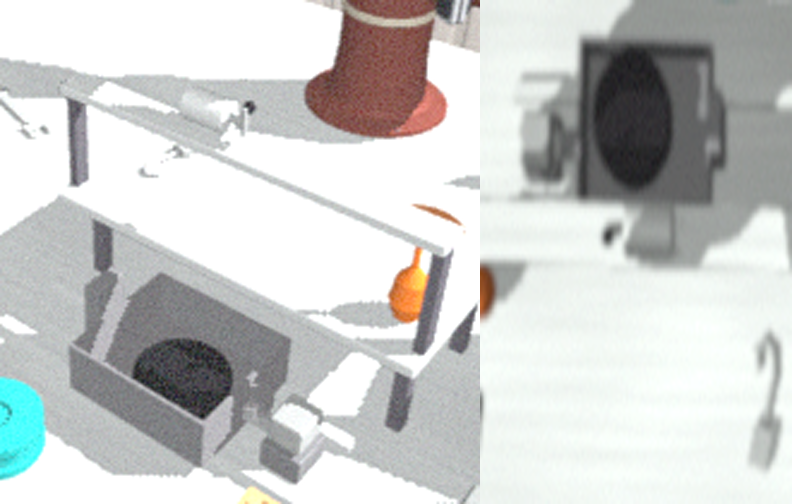

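>>> play_rows(
  moves=[
    {"x": 3, "y": 0.2, "z": 0, "turn": -6, "jaw": 0},
    {"x": 3, "y": 0.2, "z": 0, "turn": -6, "jaw": 0},
    {"x": 3, "y": 0.2, "z": 0, "turn": -6, "jaw": 0},
    {"x": 3, "y": 0.2, "z": 0, "turn": -6, "jaw": 0},
    {"x": 3, "y": 0.2, "z": 0, "turn": -6, "jaw": 0},
    {"x": 3, "y": 0.2, "z": 0, "turn": -6, "jaw": 0},
    {"x": 3, "y": 0.2, "z": 0, "turn": -6, "jaw": 0},
    {"x": 2.5, "y": 0.1, "z": 0, "turn": -6, "jaw": 0},
  ],
)

```text
t: 16.78
tool_pos: [0.6812, 0.2643, 0.379]
tool_rot: [-0.195, 2.125, -2.126]
contact_force: [-0.1, 0.3, 0.8]
opening: -0.0
```

>>> play_rows(
  moves=[
    {"x": 0, "y": 0, "z": -3, "turn": -6, "jaw": 0},
    {"x": 0, "y": 0, "z": -3, "turn": -6, "jaw": 0},
    {"x": 0, "y": 0, "z": -3, "turn": 0, "jaw": 0},
    {"x": 0, "y": 0, "z": 0, "turn": 0, "jaw": 0},
  ],
)

```text
t: 17.12
tool_pos: [0.6767, 0.2635, 0.2802]
tool_rot: [-0.01, -2.2, 2.208]
contact_force: [-0.9, 0.0, -2.1]
opening: -0.0002
```

```bash
python3 - <<'E'
from h import *
d=snap('wrist','w15'); o=ctrl.get_obs(); print(o['tool_pos'],o['tool_rot'])
print([(x['point'],x['score'],atz(d,x['point'],.064)) for x in pinpoint('wrist','catch_top')])
E
```

```text
[0.67761104 0.26388287 0.28409675] [-0.0145895  -2.20334922  2.20903994]
[([253.2, 155.6], 0.88, array([0.67664209, 0.26428528, 0.064     ]))]
```

View pics/w15.png

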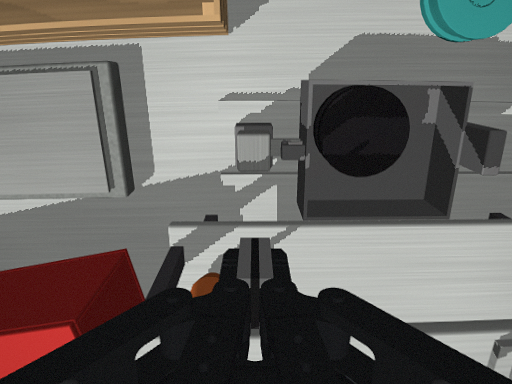

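>>> play_rows(
  moves=[
    {"x": 0.2, "y": 0, "z": -4, "turn": 0, "jaw": 0},
    {"x": 0, "y": 0, "z": -4, "turn": 0, "jaw": 0},
    {"x": 0, "y": 0, "z": -4, "turn": 0, "jaw": 0},
    {"x": 0, "y": 0, "z": -3, "turn": 0, "jaw": 0},
    {"x": 0, "y": 0, "z": -2.5, "turn": 0, "jaw": 0},
    {"x": 0, "y": 0, "z": -1.5, "turn": 0, "jaw": 0},
    {"x": 0, "y": 0, "z": 0, "turn": 0, "jaw": 0},
  ],
)

```text
t: 17.8
tool_pos: [0.6806, 0.2648, 0.0975]
tool_rot: [-0.021, -2.208, 2.21]
contact_force: [-0.7, -0.5, -1.1]
opening: -0.0001
```

```bash
python3 - <<'E'
from h import *
d=snap('wrist','w16'); snap('scene','s16');o=ctrl.get_obs(); print(o['tool_pos'],o['contact_force'])
E
```

```text
[0.68297663 0.26551553 0.10211644] [ 0.45660614 -0.06709055  0.57504958]
```

View pics/s16.png

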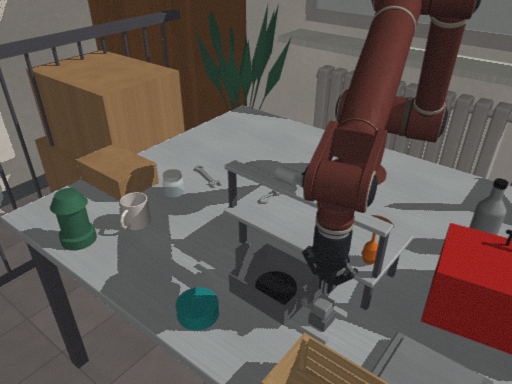

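View pics/w16.png

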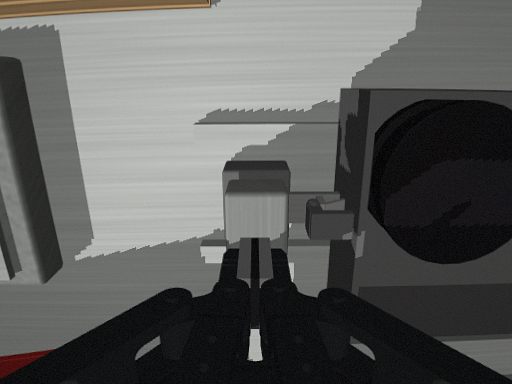

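>>> play_rows(
  moves=[
    {"x": -0.2, "y": 0, "z": -1.5, "turn": 0, "jaw": 0},
    {"x": 0, "y": 0, "z": -1.2, "turn": 0, "jaw": 0},
    {"x": 0, "y": 0, "z": -0.5, "turn": 0, "jaw": 0},
    {"x": 0, "y": 0, "z": -0.3, "turn": 0, "jaw": 0},
    {"x": 0, "y": 0, "z": 0, "turn": 0, "jaw": 0},
  ],
)

```text
t: 18.32
tool_pos: [0.679, 0.2651, 0.0635]
tool_rot: [-0.024, -2.209, 2.21]
contact_force: [-0.2, -1.0, 0.0]
opening: 0.0002
```

>>> play_rows(
  moves=[
    {"x": 0, "y": 0, "z": -0.3, "turn": 0, "jaw": 0},
    {"x": 0, "y": 0, "z": -0.3, "turn": 0, "jaw": 0},
    {"x": 0, "y": 0, "z": -0.3, "turn": 0, "jaw": 0},
    {"x": 0, "y": 0, "z": 0, "turn": 0, "jaw": 0},
  ],
)

```text
t: 18.65
tool_pos: [0.6798, 0.2655, 0.0553]
tool_rot: [-0.027, -2.211, 2.21]
contact_force: [-1.2, 0.2, 3.9]
opening: -0.0002
```

Contact and pressing; press fully and hold.

>>> play_rows(
  moves=[
    {"x": 0, "y": 0, "z": -0.3, "turn": 0, "jaw": 0},
    {"x": 0, "y": 0, "z": -0.2, "turn": 0, "jaw": 0},
    {"x": 0, "y": 0, "z": 0, "turn": 0, "jaw": 0},
    {"x": 0, "y": 0, "z": 0, "turn": 0, "jaw": 0},
  ],
)

```text
t: 18.98
tool_pos: [0.68, 0.2657, 0.0529]
tool_rot: [-0.027, -2.211, 2.21]
contact_force: [-6.6, -0.6, 11.3]
opening: 0.0002
```

>>> play_rows(
  moves=[
    {"x": 0, "y": 0, "z": -0.1, "turn": 0, "jaw": 0},
    {"x": 0, "y": 0, "z": 0, "turn": 0, "jaw": 0},
    {"x": 0, "y": 0, "z": 0, "turn": 0, "jaw": 0},
    {"x": 0, "y": 0, "z": 0, "turn": 0, "jaw": 0},
    {"x": 0, "y": 0, "z": 0, "turn": 0, "jaw": 0},
    {"x": 0, "y": 0, "z": 0, "turn": 0, "jaw": 0},
    {"x": 0, "y": 0, "z": 0, "turn": 0, "jaw": 0},
    {"x": 0, "y": 0, "z": 0, "turn": 0, "jaw": 0},
  ],
)

```text
t: 19.65
tool_pos: [0.6801, 0.2657, 0.0527]
tool_rot: [-0.027, -2.211, 2.21]
contact_force: [-7.1, -1.2, 15.1]
opening: 0.0003
```

>>> play_rows(
  moves=[
    {"x": 0, "y": 0, "z": 0, "turn": 0, "jaw": 0},
    {"x": 0, "y": 0, "z": 0, "turn": 0, "jaw": 0},
    {"x": 0, "y": 0, "z": 0, "turn": 0, "jaw": 0},
    {"x": 0, "y": 0, "z": 0, "turn": 0, "jaw": 0},
    {"x": 0, "y": 0, "z": 0, "turn": 0, "jaw": 0},
    {"x": 0, "y": 0, "z": 0, "turn": 0, "jaw": 0},
    {"x": 0, "y": 0, "z": 0, "turn": 0, "jaw": 0},
    {"x": 0, "y": 0, "z": 0, "turn": 0, "jaw": 0},
  ],
)

```text
t: 20.32
tool_pos: [0.6801, 0.2658, 0.0527]
tool_rot: [-0.027, -2.211, 2.21]
contact_force: [-7.1, -1.1, 14.7]
opening: 0.0
```

```bash
python3 - <<'E'
from h import *
d=snap('wrist','w17'); snap('scene','s17');o=ctrl.get_obs(); print(o['tool_pos'],o['contact_force'])
E
```

```text
[0.68011174 0.26574515 0.05272835] [-6.74039919 -1.68330831 14.71165568]
```

View pics/s17.png

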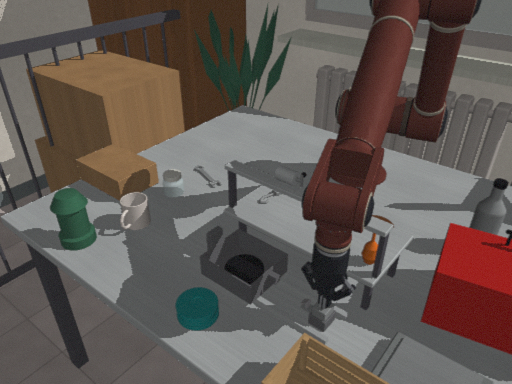

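>>> play_rows(
  moves=[
    {"x": 0, "y": 0, "z": 1, "turn": 0, "jaw": 0},
    {"x": 0, "y": 0, "z": 2, "turn": 0, "jaw": 0},
    {"x": 0, "y": 0, "z": 4, "turn": 0, "jaw": 0},
    {"x": 0, "y": 0, "z": 4, "turn": 0, "jaw": 0},
    {"x": 0, "y": 0, "z": 4, "turn": 0, "jaw": 0},
    {"x": 0, "y": 0, "z": 4, "turn": 0, "jaw": 0},
    {"x": 0, "y": 0, "z": 4, "turn": 0, "jaw": 0},
    {"x": 0, "y": 0, "z": 4, "turn": 0, "jaw": 0},
  ],
)

```text
t: 21.08
tool_pos: [0.6792, 0.265, 0.3203]
tool_rot: [-0.025, -2.209, 2.21]
contact_force: [1.0, -0.5, 0.3]
opening: 0.0001
```

>>> play_rows(
  moves=[
    {"x": 0, "y": 0, "z": 3, "turn": 0, "jaw": 0},
    {"x": -3, "y": 0, "z": 0, "turn": 0, "jaw": 0},
    {"x": -3, "y": 0, "z": 0, "turn": 0, "jaw": 0},
    {"x": -3, "y": 0, "z": 0, "turn": 0, "jaw": 0},
    {"x": -3, "y": 0, "z": 0, "turn": 0, "jaw": 0},
    {"x": -3, "y": 0, "z": 0, "turn": 0, "jaw": 0},
    {"x": -3, "y": 0, "z": 0, "turn": 0, "jaw": 0},
    {"x": 0, "y": 0, "z": 0, "turn": 0, "jaw": 0},
  ],
)

```text
t: 21.75
tool_pos: [0.4957, 0.2655, 0.3488]
tool_rot: [-0.022, -2.21, 2.21]
contact_force: [-0.3, 0.1, 0.2]
opening: 0.0001
```

```bash
python3 - <<'E'
from h import *
d=snap('top','t18'); snap('scene','s18');o=ctrl.get_obs(); print(o['t'],o['tool_pos'],o['contact_force'])
for n,z in(('tray_in',.016),('tray_tab',.112)):print(n,[(x['score'],atz(d,x['point'],z)) for x in pinpoint('top',n)])
E
```

```text
21.85 [0.49903736 0.265279   0.34907716] [-0.28149681 -0.758968   -0.18516902]
tray_in [(0.81, array([0.68797213, 0.0331345 , 0.016     ]))]
tray_tab [(0.65, array([ 0.68138166, -0.067925  ,  0.112     ])), (0.53, array([ 0.37995898, -0.37421168,  0.112     ]))]
```

View pics/s18.png

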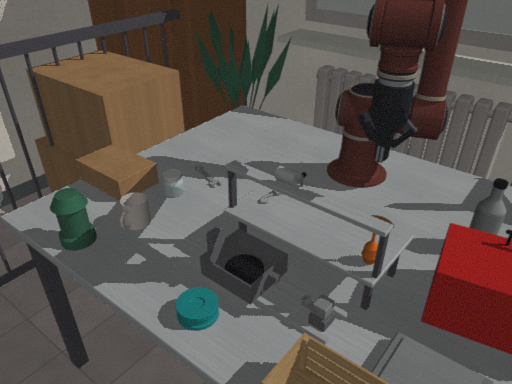

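View pics/t18.png

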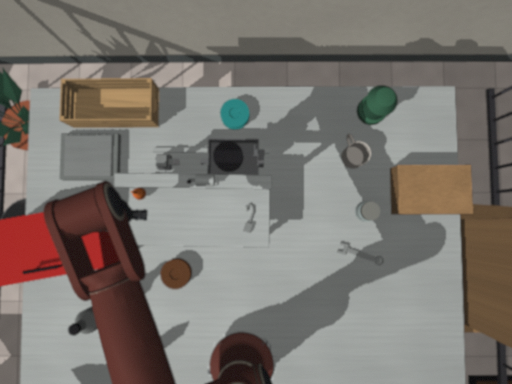

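```bash
python3 -c "
from station import finish_job
print(finish_job())"
```

```text
the job is handed in; nothing more can be done
None
```

The job is done and handed in at about 22 s of the 72 s allowed. The spool is in the tray, and the tray is back where it began.

- **Tray:** I pushed the tab along until it met the hard stop, at about 20 N. When I backed off, the tray stayed held.
- **Spool:** These moves cannot lean the tool, so I pushed with the back of the fully open front finger, tool upright, tips about 2 mm above the stand. By my estimate from the pictures the knuckles passed about 10 mm under the rack and the gripper's body stopped several mm short of it. The spool dropped off the edge and lay flat in the tray.
- **Catch:** I pressed it to its stop at about 15 N and held it for about 1.5 s. The tray slid back out with the spool in it.

**Last checks:**
- **Tray and spool:** In the top picture the tray's edges match those at the start, and the spool lies inside it.
- **Other tackle:** The reel, float, scale hook, mug, jar and spanner look undisturbed.
- **Robot:** The gripper is clear of everything, with the contact force near zero. No force showed while the fingers were under the rack, at the points where I read it.
- **Disagreements:** The network's last points for the tray and tab were within about 11 mm of those at the start. I put that down to detector scatter, because the tray's edges did not move in the picture.

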